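# Find the rocking shield cover on the filter bank and press it home

## Task

One of the four press-on shield covers on the open grey filter enclosure was never pushed home. Press lightly with the fingertips near one end of one cover after another until you find the one that rocks, then press that cover down in its middle until it sits fully home, level with the other three. Only press: do not pull a cover up or bear down so hard that it dents, and leave the meter, the resistor and the battery pack where they are.

Things in the scene. Friction and masses are not known exactly. Their poses are not given: they have to be found in the camera images.
- filter_box: grey open-topped aluminium enclosure, fixed on the desk, 126 mm (x) by 256 mm (y), walls 44 mm high; origin at the centre of its underside, on the desk, z up. Four screened compartments stand in it, centres at x = 0, y = -90, -30, 30 and 90 mm, each with one cover. A cover's top is 54 mm above the desk when it is home
- cover_a_mid (a point): centre of the top face of one of four alike bright tinned-steel covers, 102 mm long (its x), 56 mm wide (its y), with a 10 mm flange that slips down over a compartment's walls. Its x runs along that of filter_box, its z points up and leans when the cover tips. The letter does not tell its place in the row
- cover_b_mid (a point): as cover_a_mid, another cover. Of all four: a cover that is home does not give. The loose one stands about 4 mm proud and level, gripping only by two spring dimples at the middle of its long sides; a light press (2 to 3 N) some 35 mm from its middle, towards either end along x, tips it by about 0.08 rad until that end lands; let go, it springs back level
- cover_c_mid (a point): as cover_a_mid, another cover. Of all four: a press in the middle does not tip a loose cover; with 8 to 12 N there it slides down home, stays down and no longer rocks
- cover_d_mid (a point): as cover_a_mid, another cover. Of all four: a cover dents if pressed with more than 60 N
- swr_meter_mid (a point): centre of the loose silver standing-wave meter, a box 70 by 125 mm and 65 mm high with a dial on one long side, standing on the desk off the +y end of the enclosure; bystander
- resistor_mid (a point): centre of the loose white ceramic power resistor, a bar 75 by 18 by 18 mm with wire ends, lying on the desk on the robot's side of the enclosure; bystander
- battery_pack_mid (a point): centre of the loose red rechargeable battery pack, five cells side by side, 51 by 86 mm and 17 mm high, lying on the desk off the -y end of the enclosure; bystander

How it is judged:
By the outcome, as a careful person would: the job done as asked, in the order asked, and still so for the second after the job is handed in, with the robot touching nothing.
It also fails if it takes over 51 s, if anything falls off the work surface, if the arm or the gripper's body presses on something with over 40 N, if the wrist force passes 120 N, or if a joint passes its speed limit or range.

## Robot

A 7-joint arm with a two-finger parallel gripper is mounted at the origin on the work surface. World frame = base frame: x ahead of the robot, y to its left, z up, the work surface at z = 0. Lengths are in m, angles in rad, forces in N, time in s.
With the tool pointing down it reaches from about 0.425 to 0.975 m from the base axis. Payload 16.7 kg.
Tool frame: the origin (TCP) lies between the finger pads; the fingertips stand ctrl.tip_extent ahead of it and the grasp point (between the pads) lies 8 mm behind it (ctrl.tip_extent is the distance from the TCP to the fingertips, in m); z points along the fingers, y is the line along which they close (so a half turn about z gives the same grasp; the last joint's range is limited). The gripper opens to 85 mm and grips with 20 to 120 N. Pads are 22 mm wide; open, the fingers measure 114 mm over their backs; the gripper's body (76 mm by 85 mm) begins 54 mm behind the grasp point. The pads swing forward as they close: fully open they stand 13 mm farther back than shut.
Start: joints at [-1.272, 0.426, 0.074, 1.606, -0.034, 1.111, -0.067], TCP at [0.292, 0.608, 0.242] pointing down, gripper open.
Joint ranges: [-2.85, 2.85], [-0.5, 2.14], [-1.23, 1.37], [0.21, 2.46], [-1.02, 4.16], [0.16, 2.05], [-2.73, 2.73]. Speed limits (rad/s): [1.89, 1.89, 2.39, 2.39, 3.01, 3.01, 3.01].

## Interface

Orientations are given as a unit quaternion [w, x, y, z].
In Python, from workcell import ctrl, fingers, kin, eyes, job gives the robot as it stands. Calls block until the motion is done:
- ctrl.move_ptp(position, orientation): joint-space move of the TCP to a pose.
- ctrl.movel(position, attitude=None, vel=0.15): straight line of the TCP; attitude=None keeps the orientation; vel is the mean speed in m/s.
- ctrl.movej(angles): joint-space move.
- fingers.gripper_to(opening): opening from 0.0 (shut) to 1.0 (fully open); the grip force is fixed at half the most; returns when the fingers have stopped.
- ctrl.sleep(seconds).
- kin.ik(position, orientation): joint angles nearest the present ones, or None.
- eyes.snapshot(name): name is "scene" or "top" or "wrist"; returns a dict with "frame" (384x512x3 uint8, red, green, blue), "mtx" (3x3 intrinsics, pixels), "extrinsics" (4x4, takes a point from camera to world coordinates). Camera axes: x right, y down, z forward; pixel columns grow to the right and rows downward; lengths in m; the calibration is good to about 2 mm. The wrist camera is an equidistant fisheye: a pixel r from the principal point sees the ray r / f radians off the axis. A picture is of the moment at which its call begins. There is no depth.
A pose or a line that the arm cannot do raises ctrl.IKError and nothing moves.
- job.job_done(): hands the job in; it is judged then, once.
Readings, each from a call of its own:
- ctrl.read_time_s(): time.
- ctrl.read_joint_pos(): joint angles.
- ctrl.read_qd(): joint speeds.
- ctrl.read_joint_efforts(): joint torques, N m.
- ctrl.read_ee_pos(): TCP position.
- ctrl.read_tool_rot(): TCP orientation.
- ctrl.read_force(): force on the tool from outside, world axes, zero at the start.
- ctrl.read_wrist_torque(): the same for the moment, N m.
- ctrl.read_finger_gap(): opening from 0.0 (shut) to 1.0 (fully open).
- ctrl.read_grasp_force(): force on a finger pad.
Only numpy, scipy, OpenCV 4.12 (cv2) and the standard library are available. Lean on these libraries where they do the work, as an engineer would, in place of code of your own. Each camera call takes 0.05 s, during which the arm holds its last target. There are 200 camera calls.

## Working session

There is one attempt and no reset: what is moved stays moved. The work goes in short steps, each a Python script; the robot and the scene stay as the last script left them, time stands still between calls to the robot, and variables do not carry over. Pictures are saved under pics/ and viewed, at most 10 in all, crops included, and the job is handed in when it is done.

```bash
ls; mkdir -p pics; python3 - <<'E'
from workcell import ctrl, fingers, kin, eyes, job
import cv2,numpy as np
for n in("scene","top"):
    s=eyes.snapshot(n); cv2.imwrite(f"pics/{n}0.png",s["frame"][:,:,::-1]); np.savez(f"{n}0.npz",**s)
    print(n,s["mtx"].tolist(),s["extrinsics"].round(4).tolist())
print(ctrl.tip_extent,ctrl.read_time_s(),ctrl.read_tool_rot(),ctrl.read_force())
E
```

```text
pics
scene [[381.1652995864821, 0.0, 261.4039416482307], [0.0, 381.1652995864821, 191.62091659570677], [0.0, 0.0, 1.0]] [[0.2782, 0.7033, -0.6542, 1.058], [0.9605, -0.2064, 0.1866, -0.1132], [-0.0038, -0.6803, -0.7329, 0.6333], [0.0, 0.0, 0.0, 1.0]]
top [[450.1664300688723, 0.0, 249.3394384797481], [0.0, 450.1664300688723, 196.5630075107902], [0.0, 0.0, 1.0]] [[0.0297, -0.9918, 0.1246, 0.4216], [-0.9995, -0.0313, -0.0107, 0.0416], [0.0145, -0.1242, -0.9921, 1.1851], [0.0, 0.0, 0.0, 1.0]]
0.011 0.1 [-9.26954428e-05  2.22082327e-01  9.75027755e-01 -5.55987828e-04] [-0.21382949 -0.33195174 -0.27189928]
```

View pics/scene0.png

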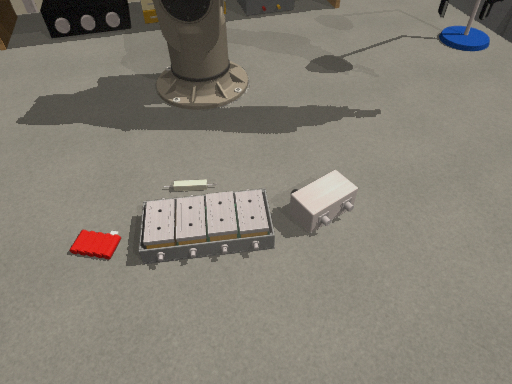

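View pics/top0.png

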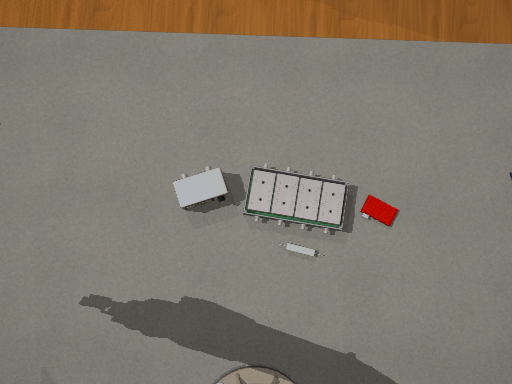

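The scene view shows the enclosure (cols 140-272, rows 192-258) with four bright covers. The meter is to its right, the battery pack to its left, and the resistor on the robot side. In the top view the covers lie at about (261,191), (285,195), (308,199) and (332,203).

```bash
cat > h.py <<'E'
import cv2,numpy as np
def ray(s,uv,z):
    K,T=s["mtx"],s["extrinsics"]
    d=T[:3,:3]@np.linalg.solve(K,[*uv,1]); return T[:3,3]+d*(z-T[2,3])/d[2]
def covers(s,roi,thr,amin):
    f=s["frame"]; m=np.zeros(f.shape[:2],np.uint8)
    x0,x1,y0,y1=roi; m[y0:y1,x0:x1]=(f.min(2)[y0:y1,x0:x1]>thr)*255
    m=cv2.morphologyEx(m,cv2.MORPH_OPEN,np.ones((2,2),np.uint8))
    cs,_=cv2.findContours(m,cv2.RETR_EXTERNAL,cv2.CHAIN_APPROX_NONE)
    return [c for c in cs if cv2.contourArea(c)>amin],m
E
python3 - <<'E'
from h import *
for n,roi in(("top",(240,352,160,235)),("scene",(138,275,188,255))):
    s=dict(np.load(n+"0.npz"))
    for thr in(130,150,170):
        cs,m=covers(s,roi,thr,150)
        print(n,thr)
        for c in sorted(cs,key=lambda c:c[:,0,0].mean()):
            r=cv2.minAreaRect(c); b=cv2.boxPoints(r)
            P=np.array([ray(s,p,.054) for p in b]);e=[np.linalg.norm(P[i]-P[i-1]) for i in(1,2)]
            l=P[1]-P[0] if e[0]>e[1] else P[2]-P[1]
            print(np.round(r[0],1),cv2.contourArea(c),P.mean(0).round(4),np.round(e,4),np.degrees(np.arctan2(l[1],l[0])).round(1))
E
```

```text
top 130
[262.4 191.6] 799.5 [ 0.5777 -0.0033  0.054 ] [0.1009 0.0556] -8.0
[285.9 195.4] 810.5 [ 0.5699 -0.0631  0.054 ] [0.1015 0.0557] -8.1
[308.9 199.6] 801.0 [ 0.5609 -0.1219  0.054 ] [0.1014 0.0556] -7.7
[332.4 203.6] 804.5 [ 0.5528 -0.1815  0.054 ] [0.1014 0.0558] -8.1
top 150
[262.2 191.6] 774.5 [ 0.5777 -0.0029  0.054 ] [0.0998 0.0545] -7.7
[285.7 195.4] 789.0 [ 0.5699 -0.0628  0.054 ] [0.1009 0.0551] -7.6
[309.1 199.6] 786.0 [ 0.561  -0.1222  0.054 ] [0.0998 0.0553] -8.5
[332.3 203.5] 788.5 [ 0.5528 -0.1813  0.054 ] [0.1006 0.055 ] -8.1
top 170
scene 130
[159. 218.] 1125.5 [ 0.5488 -0.1766  0.054 ] [0.062  0.1219] -7.3
[191.5 215.5] 1118.5 [ 0.5608 -0.1145  0.054 ] [0.06   0.1147] -10.5
[237.5 210.7] 2108.0 [ 0.5746 -0.0248  0.054 ] [0.1259 0.109 ] 79.3
scene 150
[159.5 221. ] 1083.5 [ 0.5575 -0.1765  0.054 ] [0.0591 0.1051] -7.3
[190.7 217.5] 1052.0 [ 0.566 -0.117  0.054] [0.0596 0.1027] -8.3
[221.2 212.7] 1041.0 [ 0.5709 -0.0572  0.054 ] [0.059  0.1022] -8.7
[252.2 210.5] 1008.0 [0.5828 0.0031 0.054 ] [0.0589 0.1017] -11.2
scene 170
[159.5 221. ] 1071.0 [ 0.5575 -0.1765  0.054 ] [0.0591 0.1051] -7.3
[190.6 217.5] 1034.0 [ 0.5659 -0.1173  0.054 ] [0.0594 0.1023] -8.1
[221.2 212.8] 1016.0 [ 0.5712 -0.0573  0.054 ] [0.0589 0.101 ] -8.7
[251.8 210.6] 984.5 [0.5827 0.0023 0.054 ] [0.0568 0.101 ] -11.1
```

Spacing is 60 mm, the lengths match the given sizes, and yaw is about -8°. I'll start probing at the +y cover.

```bash
cat >> h.py <<'E'
from workcell import ctrl, fingers, kin, eyes, job
C=np.array([[.5777,-.0031],[.5699,-.063],[.5609,-.1219],[.5528,-.1814]]).mean(0)
yaw=np.radians(-7.95); ux=np.array([np.cos(yaw),np.sin(yaw)]); uy=np.array([-ux[1],ux[0]])
phi=(np.pi+yaw)/2; Q=[0,np.cos(phi),np.sin(phi),0]
TE=ctrl.tip_extent
def pt(row,dx,ztip): return np.array([*(C+ux*dx+uy*row),ztip+TE])
def press(row,dx,stop,zmin,step=.0004,z0=.0615):
    ctrl.movel(pt(row,dx,.075),Q,vel=.12); ctrl.movel(pt(row,dx,z0),vel=.03); ctrl.sleep(.15)
    f0=np.mean([ctrl.read_force()[2] for _ in range(5)]); z=z0; log=[]
    while z>zmin:
        z-=step; ctrl.movel(pt(row,dx,z),vel=.02)
        f=ctrl.read_force()[2]-f0; log.append((z*1e3,(ctrl.read_ee_pos()[2]-TE)*1e3,f))
        if f>stop: break
    return np.round(log,2)
E
python3 - <<'E'
from h import *
ctrl.move_ptp(pt(.09,-.035,.13),Q); print(ctrl.read_time_s())
fingers.gripper_to(0.0); print(ctrl.read_time_s())
l=press(.09,-.035,3.0,.05); print(ctrl.read_time_s()); print(l[-14:].tolist())
ctrl.movel(pt(.09,-.035,.075),vel=.1); print(ctrl.read_time_s())
E
```

```text
2.4667
3.2333
9.3417
[[59.1, 59.08, 0.14], [58.7, 58.67, -0.25], [58.3, 58.3, 0.4], [57.9, 57.87, 0.22], [57.5, 57.48, 0.71], [57.1, 57.07, -0.61], [56.7, 56.66, 0.02], [56.3, 56.25, -0.67], [55.9, 55.89, 0.1], [55.5, 55.46, -0.33], [55.1, 55.09, -0.55], [54.7, 54.69, 0.18], [54.3, 54.3, 0.62], [53.9, 54.04, 4.82]]
9.7
```

The first cover is rigid at 54 mm, so it is home. Next.

```bash
python3 - <<'E'
from h import *
for row in(.03,-.03,-.09):
    l=press(row,-.035,4.0,.0505,z0=.060); print(row,ctrl.read_time_s(),l[-13:].tolist())
    ctrl.movel(pt(row,-.035,.075),vel=.1)
    if l[-1][1]>54.6 or (l[:,2]>1.3).sum()>2: print("loose?");break
print(ctrl.read_time_s())
E
```

```text
0.03 14.15 [[59.6, 59.67, -0.34], [59.2, 59.19, -1.08], [58.8, 58.76, -0.91], [58.4, 58.36, -0.15], [58.0, 57.98, -0.07], [57.6, 57.59, -0.04], [57.2, 57.21, 0.45], [56.8, 56.79, 0.77], [56.4, 56.4, 0.97], [56.0, 55.99, 0.6], [55.6, 55.59, 2.02], [55.2, 55.38, 6.62]]
loose?
14.5
```

The second cover (row +30 mm) gives from about 58 mm and lands at 55.3 mm, so it rocks. Now I'll press its middle.

```bash
python3 - <<'E'
from h import *
l=press(.03,0,18,.0525,z0=.060); print(ctrl.read_time_s(),l.tolist())
ctrl.movel(pt(.03,0,.075),vel=.08)
# verify: no longer rocks
l=press(.03,.035,4.0,.052,z0=.0592); print(ctrl.read_time_s(),l[-10:].tolist())
ctrl.movel(pt(.03,.035,.075),vel=.1)
E
```

```text
20.2417 [[59.6, 59.63, 0.57], [59.2, 59.2, 0.09], [58.8, 58.77, 0.36], [58.4, 58.37, 0.46], [58.0, 58.06, 2.85], [57.6, 57.77, 5.5], [57.2, 57.43, 6.56], [56.8, 57.03, 6.95], [56.4, 56.63, 6.9], [56.0, 56.23, 6.14], [55.6, 55.81, 6.59], [55.2, 55.44, 6.77], [54.8, 55.03, 7.62], [54.4, 54.65, 6.72], [54.0, 54.24, 6.65], [53.6, 54.03, 10.98], [53.2, 53.96, 17.65], [52.8, 53.9, 25.08]]
25.4333 [[57.2, 57.14, -0.68], [56.8, 56.77, -0.03], [56.4, 56.36, -0.34], [56.0, 55.96, 0.08], [55.6, 55.57, 0.27], [55.2, 55.19, -0.19], [54.8, 54.78, 0.88], [54.4, 54.37, -0.28], [54.0, 54.13, 2.25], [53.6, 54.02, 8.89]]
```

The cover slid down to 54.0 mm, peaking at 25 N, and is now rigid at its end. I'll retreat and hand in.

```bash
python3 - <<'E'
from h import *
ctrl.movel(pt(.03,.035,.18),vel=.15); ctrl.sleep(.3)
print(ctrl.read_time_s(), job.job_done())
E
```

```text
the job is handed in; nothing more can be done
26.95 None
```

The loose cover was the second from the +y end; it rocked under a light end press, was pressed home to 54.0 mm (peak about 25 N) and no longer rocks, and the job was handed in at 27 s.

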